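# Put a pipe coupling away in the hardware carousel

## Robot

A 7-joint arm with a two-finger parallel gripper is mounted at the origin on the work surface. World frame = base frame: x ahead of the robot, y to its left, z up, the work surface at z = 0. Lengths are in m, angles in rad, forces in N, time in s.
With the tool pointing down it reaches from about 0.4 to 0.85 m from the base axis. Payload 10.4 kg.
Tool frame: the origin (TCP) lies between the finger pads; the fingertips stand 22 mm ahead of it and the grasp point (between the pads) lies 3 mm ahead of it; z points along the fingers, y is the line along which they close (so a half turn about z gives the same grasp; the last joint's range is limited). The gripper opens to 85 mm and grips with 20 to 120 N. Pads are 22 mm wide; open, the fingers measure 114 mm over their backs; the gripper's body (76 mm by 85 mm) begins 54 mm behind the grasp point. The pads swing forward as they close: fully open they stand 13 mm farther back than shut.
Start: joints at [-1.134, 0.332, -0.065, 1.46, 0.022, 1.35, -0.088], TCP at [0.277, 0.56, 0.253] pointing down, gripper open.
Joint ranges: [-2.6, 2.6], [-0.5, 2.12], [-1.47, 1.34], [0.16, 2.42], [-1.27, 4.41], [0.06, 2.06], [-2.6, 2.6]. Speed limits (rad/s): [2.22, 2.22, 2.79, 2.79, 3.14, 3.14, 3.14].

## Interface

Orientations are given as a unit quaternion [x, y, z, w].
In Python, from workcell import manip, camera, ticket, boxes_of, outline_of gives the robot as it stands.
- The arm moves only by the tool carry_out, never from a script. Its argument "deltas" is a list of rows, each a list of 5 numbers: the shift along the tool's x, y, z as a fraction of full scale, then the turn about the tool's z as a fraction of full scale, then the opening, from -1 (shut) to 1 (fully open), so that 0 is half open. In form: [[tx, ty, tz, spin, gripper], ...]. A call has 1 to 20 rows; each row is the pose to reach, as a shift and turn from the pose commanded when the call began, along the tool's axes at that moment; what a row does not reach only later rows make up. Full scale, the value 1, is 150 mm for a shift and 30 degrees for a turn. A row lasts 1/8 s, in which the tool goes at most 62.5 mm and 10.7 degrees, less where a joint would pass 70% of its speed; a pose out of reach is approached as far as the arm can. A call with a number of a shift or a turn outside -1 to 1 is refused whole. A call with a gripper value outside its range is refused whole. The fingers move at their own pace and stop on an object; "force" is the grip in N (left out, the last holds). Time passes only in rows, so rows that repeat a pose let the fingers close. It gives the time, the measured TCP pose, the force, the opening and the grip force at its end, in the units of the state.
- manip.get_obs(): the state, without advancing time (a new reading comes with each control period).
- camera(name): name is "side" or "top"; returns a dict with "img" (480x640x3 uint8, red, green, blue), "depth" (480x640 float32, m along the optical axis (not along the pixel's ray), 0 where there is no reading), "vertical_fov" (degrees; the focal length in pixels is half the picture's height over the tangent of half this angle, whatever the lens; pixels are square), "cx", "cy" (the principal point, pixels), "k1" (the pictures are not rectified: a ray, as slopes to the right and down, at radius r is drawn at 1 + k1 r^2 times it, then the intrinsics apply), "R" (3x3) and "t" (3): a world point X has camera coordinates R X + t. Camera axes: x right, y down, z forward; pixel columns grow to the right and rows downward; lengths in m; the calibration is good to about 2 mm. A picture is of the moment at which its call begins.
- ticket.hand_in(): hands the job in; it is judged then, once.
Trained networks look in a picture, given as the dict that the camera call returned (one of the last four; its "shot" number tells which), for a name from the list of things; names that differ only in an ending like _2 or _b are one class to them, and where a whole thing is asked for, a point or a joint stands for the part that bears it (a point fixed in the world has none). Each returns a list of dicts, best first, with "conf" (0 to 1); they miss things now and then, are a little off and sometimes report something else, mostly with a low value. They report only what shows in the picture. A call takes as long as a camera call. They do not tell look-alikes from the thing itself.
- boxes_of(query, picture): "position" ([x, y, z] in m, in world coordinates, good to about 4 mm: the middle of the surface that is visible of it).
- outline_of(query, picture): "region" (480x640 bool, what is visible of it).
The state is a dict: "clock": time; "joint_pos": joint angles; "joint_velocities": joint speeds; "tau": joint torques, N m; "position": TCP position; "ee_rot": TCP orientation; "ft_force": force on the tool from outside, world axes, zero at the start; "torque": the same for the moment, N m; "grip_width": opening from 0.0 (shut) to 1.0 (fully open); "grasp_force": force on a finger pad.
Only numpy, scipy, OpenCV 4.12 (cv2) and the standard library are available. Lean on these libraries where they do the work, as an engineer would, in place of code of your own. Each camera call takes 0.05 s, during which the arm holds its last target. There are 200 camera calls.

## Task

Turn the hardware carousel steadily, without spinning it fast, until the box with the sliding cover stands at the front, square over the pointer. Then slide its cover fully open, put the straight pipe coupling from the bench into the box and slide the cover fully shut, with the box still at the front. Leave everything else on the bench where it is.

Things in the scene. Friction and masses are not known exactly. Their poses are not given: they have to be found in the camera images.
- hub (a point): Centre of the carousel, on its axis at the height of the round plywood deck's top (50 mm above the bench). Belongs to the fixed stand: -x points along the fixed pointer, to the front. Deck 390 mm across, 16 mm thick. On its rim, 178 mm from the axis, stand five upright wooden pegs, 14 mm across, 34 mm tall, at 36, 108, 180, 252 and 324 degrees from the covered box.
- deck (a joint): Turning angle of the deck, rad; grows counter-clockwise seen from above. At 0 (or any whole turn, 6.283) the covered box is exactly at the front, over the pointer. It may be turned either way (stops at -12.5 and +12.5). Bearing friction about 0.5 N m: it stays where it is left, and is pushed round with a fingertip on its rim pegs.
- box_in (a point): Centre of the inner floor of the covered box, 3 mm above the deck's top and 120 mm from the carousel's axis. Turns with the deck: its +x axis points to the hub, z up. Box: thin steel, outside 84 mm (radial, x) by 88 mm (y), 48 mm high above the deck, walls and floor 3 mm, so inside 78 by 82 mm and 45 mm deep.
- cover (a joint): Slide of the flat steel cover of the box, m: 0 shut, 0.074 fully open. It slides horizontally along the box's +x axis, straight towards the hub, over the deck's middle. Friction about 1.2 N; stays where it is left. It may start a few mm open. Cover 86 by 90 by 4 mm, its top 53 mm above the deck's top.
- cover_knob (a point): Mid-height of the upright round knob on the cover: 14 mm across, 22 mm tall, from 53 mm to 75 mm above the deck's top. When shut it stands 152 mm from the carousel's axis (32 mm outward of the box's centre), fully open 78 mm. Can be pushed either way with a fingertip.
- coupling_mid (a point): Centre (half-way up) of the straight pipe coupling: a plain round upright metal sleeve, 32 mm across (29 mm at the waist), 36 mm tall, about 0.11 kg, standing on end on the bench left of the carousel. Its z axis is its length.
- tee_mid (a point): Middle of the T-shaped pipe fitting lying on the bench, same metal, 64 mm long, 32 mm tall. Leave it alone.
- elbow_mid (a point): Middle of the L-shaped pipe elbow lying on the bench, same metal, legs about 36 mm, 32 mm tall. Leave it alone.
- screwdriver: Screwdriver lying on the bench. Leave it alone.
- screw_jar: Glass jar with a steel cap, 64 mm across, 85 mm tall, origin under its centre. Leave it alone.
- mug: White mug, 80 mm across, 90 mm tall, origin under its centre. Leave it alone.
- paint_tin: Steel paint tin, 112 mm across, 124 mm tall, origin under its centre. Leave it alone.
- coupling: The coupling itself; origin at the centre of its underside.
- stand: The carousel's fixed dark steel stand, origin on the bench under the axis; -x is the front, where its flat steel pointer (24 mm wide, tip 255 mm out) sticks out under the deck. The deck's five fixed containers, 72 degrees apart, all under 55 mm: the steel box with flat sliding cover and knob (only one such), two open steel boxes, a round steel tin, a low glass jar.
Mind the look-alikes: they are no part of the job. What is shaped like the coupling but orange or red is not meant.

How it is judged:
By the outcome, as a careful person would: the job done as asked, in the order asked, and still so for the second after the job is handed in, with the robot touching nothing.
It also fails if it takes over 72 s, if anything falls off the work surface, if the arm or the gripper's body presses on something with over 40 N, if the wrist force passes 120 N, or if a joint passes its speed limit or range.

## Working session

There is one attempt and no reset: what is moved stays moved. The work goes in short steps, Python scripts to look and compute and a tool call to move; the robot and the scene stay as the last step left them, time stands still between calls to the robot, and variables do not carry over. Pictures are saved under pics/ and viewed, at most 10 in all, crops included, and the job is handed in when it is done.

Besides the shell and the picture viewer there is one more tool, called as name([rows], argument=value, ...), one row to a line, values as JSON. carry_out: Moves the arm, as the interface text tells. Its arguments: {"type":"object","properties":{"deltas":{"type":"array","items":{"type":"array","items":{"type":"number"}}},"force":{"type":"number"}},"required":["deltas"]}

```bash
mkdir -p pics; ls
cat > h.py <<'E'
import numpy as np, cv2
from workcell import manip, camera, ticket, boxes_of, outline_of
def world(c,u,v,d=None):
    f=240/np.tan(np.radians(c["vertical_fov"]/2))
    K=np.array([[f,0,c["cx"]],[0,f,c["cy"]],[0,0,1.]])
    p=cv2.undistortPoints(np.array([[[u,v]]],float),K,np.array([c["k1"],0,0,0.]))[0,0]
    ray=np.array([p[0],p[1],1.])
    if d is None: d=c["depth"][int(round(v)),int(round(u))]
    return np.asarray(c["R"]).T@(ray*d-np.asarray(c["t"]))
def atz(c,u,v,z):
    o=-np.asarray(c["R"]).T@np.asarray(c["t"]); r=world(c,u,v,1.)-o
    return o+r*(z-o[2])/r[2]
def px(c,X):
    f=240/np.tan(np.radians(c["vertical_fov"]/2))
    q=np.asarray(c["R"])@np.asarray(X)+np.asarray(c["t"]); s=q[:2]/q[2]
    s=s*(1+c["k1"]*(s@s)); return s*f+[c["cx"],c["cy"]]
def save(c,n,crop=None,s=1):
    im=c["img"][:,:,::-1]
    if crop: im=im[crop[1]:crop[3],crop[0]:crop[2]]
    cv2.imwrite("pics/"+n,cv2.resize(im,None,fx=s,fy=s,interpolation=cv2.INTER_CUBIC))
E
python3 - <<'E'
from h import *
np.set_printoptions(precision=4,suppress=True)
o=manip.get_obs(); print(o)
for n in("top","side"):
    c=camera(n); save(c,n+"0.png"); print(n,c["vertical_fov"],c["k1"],-c["R"].T@c["t"])
    for q in ["cover_knob","coupling","stand","deck","cover","tee_mid","elbow_mid","screwdriver","screw_jar","mug","paint_tin"]:
        print(q,[(np.round(b["position"],3),round(b["conf"],2)) for b in boxes_of(q,c)[:4]])
E
```

```text
pics
{'clock': 0.0, 'joint_pos': array([-1.1336,  0.3329, -0.0647,  1.4609,  0.0216,  1.3499, -0.0885]), 'joint_velocities': array([ 0.0005,  0.0031,  0.0009, -0.002 , -0.0007,  0.0005, -0.0014]), 'tau': array([ -0.0001, -62.5448,   0.0489, -39.1598,   0.0161,   0.01  ,
         0.    ]), 'position': array([0.2772, 0.5598, 0.2525]), 'ee_rot': array([ 0.2279,  0.9737, -0.0007, -0.0001]), 'ft_force': array([-0.1426, -0.3971,  0.4811]), 'torque': array([-0.0439, -0.0685, -0.0227]), 'grasp_force': 0.0, 'grip_width': 1.0021000932363482}
top 44.0280491855316 -0.16974506390519173 [ 0.4453 -0.0104  1.6541]
cover_knob [(array([ 0.74 , -0.001,  0.105]), 0.74)]
coupling [(array([0.516, 0.383, 0.033]), 0.67), (array([0.446, 0.344, 0.036]), 0.55), (array([0.453, 0.414, 0.034]), 0.47)]
stand [(array([ 0.625, -0.018,  0.048]), 0.78)]
deck [(array([ 0.625, -0.021,  0.053]), 0.73), (array([ 0.581, -0.468,  0.12 ]), 0.52)]
cover [(array([ 0.742, -0.003,  0.101]), 0.81)]
tee_mid [(array([0.588, 0.262, 0.028]), 0.59)]
elbow_mid [(array([0.448, 0.262, 0.03 ]), 0.84), (array([ 0.622, -0.019,  0.051]), 0.2
[... 207 characters left out ...]
([ 0.741, -0.006,  0.099]), 0.74)]
side 44.65433290409972 -0.03782844289470758 [0.5215 0.8415 1.1561]
cover_knob [(array([0.742, 0.   , 0.101]), 0.98)]
coupling [(array([0.517, 0.386, 0.036]), 0.75), (array([0.452, 0.351, 0.037]), 0.7), (array([0.452, 0.418, 0.037]), 0.58)]
stand [(array([0.62 , 0.015, 0.054]), 0.73)]
deck [(array([0.623, 0.019, 0.05 ]), 0.79)]
cover [(array([0.742, 0.006, 0.104]), 0.57)]
tee_mid [(array([0.587, 0.27 , 0.026]), 0.93)]
elbow_mid [(array([0.448, 0.268, 0.024]), 0.6)]
screwdriver [(array([0.722, 0.347, 0.024]), 0.93)]
screw_jar [(array([0.613, 0.456, 0.084]), 0.6)]
mug [(array([ 0.43 , -0.368,  0.061]), 0.77)]
paint_tin [(array([ 0.586, -0.445,  0.101]), 0.68)]
```

View pics/top0.png

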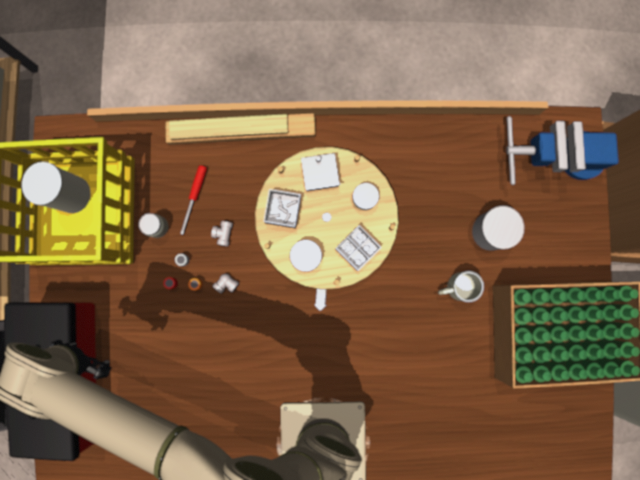

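View pics/side0.png

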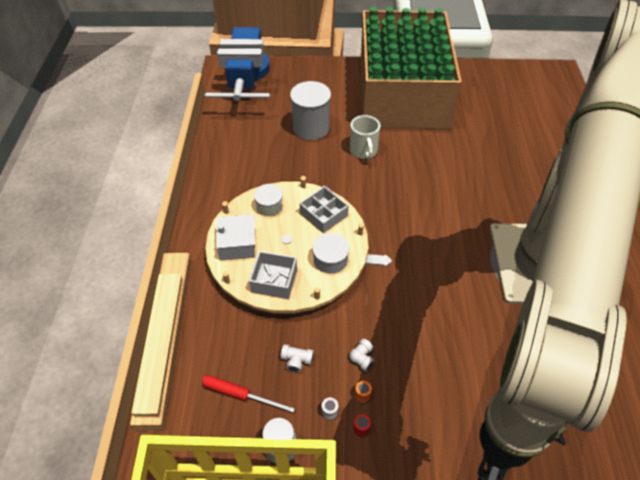

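The top view shows the covered box at the back (knob at about 319,158). The hub is at about (327,217), the pointer tip at (320,308) and the grey coupling at (181,259), with the red and orange ones at (169,284) and (195,284). Next I'll fit the hub, the pointer yaw and the deck angle.

```bash
cat > fit.py <<'E'
from h import *
from scipy.optimize import least_squares
def pegs(c,hub):
    """centroids (px) of the darker orange blobs near r=178"""
    f=240; hsv=cv2.cvtColor(c["img"],cv2.COLOR_RGB2HSV).astype(int)
    Y,X=np.mgrid[:480,:640]; 
    out=[]
    D=c["depth"]; 
    m=np.zeros((480,640),np.uint8)
    a=np.linspace(0,2*np.pi,200)
    poly=lambda r,z:np.array([px(c,[hub[0]+r*np.cos(t),hub[1]+r*np.sin(t),z]) for t in a]).round().astype(np.int32)
    cv2.fillPoly(m,[poly(.192,.068)],1); cv2.fillPoly(m,[poly(.166,.068)],0)
    return m,hsv
E
python3 - <<'E'
from fit import *
np.set_printoptions(precision=4,suppress=True,linewidth=150)
hub=np.array([.624,-.019])
for n in("top","side"):
    c=camera(n); I=c["img"].astype(int); D=c["depth"]
    # world cloud
    P=np.full((480,640,3),np.nan)
    for v in range(130,330):
        for u in range(190,420):
            if D[v,u]>0: P[v,u]=world(c,u,v)
    np.save(n+"P.npy",P); cv2.imwrite(n+".png",c["img"][:,:,::-1])
    R=np.hypot(P[...,0]-hub[0],P[...,1]-hub[1])
    # deck: circle fit of edge of z in .045-.056
    m=((P[...,2]>.04)&(R<.23)).astype(np.uint8)
    cs=max(cv2.findContours(m,0,1)[0],key=cv2.contourArea)[:,0]
    E=np.array([atz(c,u,v,.05)[:2] for u,v in cs])
    f=least_squares(lambda p:np.hypot(*(E-p[:2]).T)-p[2],[*hub,.195],loss="soft_l1",f_scale=.002)
    print(n,"deck circle",f.x, "deck z",np.nanmedian(P[...,2][(R<.04)]))
    k=(R>.17)&(R<.19)&(P[...,2]>.062)&(P[...,2]<.095)
    nn,l,st,ce=cv2.connectedComponentsWithStats(k.astype(np.uint8))
    for i in range(1,nn):
        q=P[l==i].mean(0); print(" peg",st[i,4],ce[i],q,np.degrees(np.arctan2(q[1]-f.x[1],q[0]-f.x[0])),np.hypot(*(q[:2]-f.x[:2])))
    w=(I.min(2)>130)&(R>.2)&(R<.275)&(P[...,0]<.45)
    q=P[w]; print(" pointer",len(q),q.mean(0),q.min(0),q.max(0))
    d=q[:,:2].mean(0)-f.x[:2]; print(" pointer ang",np.degrees(np.arctan2(d[1],d[0])), np.hypot(*(q[:,:2]-f.x[:2]).T).max())
    k=(R<.2)&(P[...,2]>.112)&(P[...,2]<.135); q=P[k]; print(" knob",len(q),q.mean(0))
    k=(R<.2)&(P[...,2]>.098)&(P[...,2]<.109); q=P[k]; print(" cover",len(q),q.mean(0)); r=cv2.minAreaRect(q[:,:2].astype(np.float32)*1000);print(r)
E
```

```text
top deck circle [ 0.625  -0.0205  0.1933] deck z 0.05114616651398472
 peg 31 [356.4839 157.6129] [ 0.7806 -0.1052  0.0807] -28.56562960170894 0.17713810903933952
 peg 1 [298. 159.] [0.783  0.0531 0.063 ] 24.973884237389726 0.17430365550342278
 peg 29 [279.5862 169.069 ] [0.7526 0.1023 0.081 ] 43.894266214918446 0.1769993927197934
 peg 29 [391.6552 226.7241] [ 0.5919 -0.195   0.0813] -100.73114843917539 0.17766336924871032
 peg 1 [263. 234.] [0.5797 0.1501 0.0624] 104.8755711541096 0.17644490901780313
 peg 24 [266.25   245.5833] [0.547  0.1397 0.0818] 115.95379736687693 0.1781613991841024
 peg 22 [336.0909 281.9091] [ 0.4477 -0.044   0.0847] -172.43452285985165 0.17886383323613214
 pointer 182 [ 0.3996 -0.0007  0.0056] [ 0.3708 -0.0146 -0.0061] [0.4236 0.014  0.016 ]
 pointer ang 174.99984981488902 0.25517016121163616
 knob 36 [ 0.7624 -0.0029  0.1211]
 cover 1977 [ 0.657  -0.0061  0.1025]
((643.3196411132812, -7.4367218017578125), (285.733154296875, 310.5068359375), 19.961132049560547)
side deck circle [ 0.6244 -0.0163  0.1948] deck z 0.05127336588326193
 peg 49 [302.5102 180.102 ] [ 0.5923 -0.1917  0.0773] -100.36215516261747 0.1782756562962024
 peg 51 [224.549  205.7647] [ 0.7805 -0.1005  0.0777] -28.330061528288926 0.17733363864343693
 peg 1 [225. 212.] [ 0.7805 -0.0938  0.062 ] -26.3736502612101 0.17429401838584468
 peg 52 [360.25   227.3462] [ 0.4484 -0.0388  0.0779] -172.7178148498963 0.17739349688595307
 peg 61 [225.1967 275.7049] [0.7529 0.1066 0.0772] 43.71050273960366 0.17788170218044677
 peg 56 [316.4821 291.5893] [0.5477 0.1446 0.0782] 115.48167125618059 0.17829751533881197
 pointer 200 [0.3997 0.0011 0.0065] [ 0.3713 -0.1288 -0.0046] [0.438  0.0181 0.0136]
 pointer ang 175.550410973015 0.2541616141309176
 knob 43 [0.7711 0.0032 0.1218]
 cover 2355 [0.6515 0.0027 0.1023]
((648.2112426757812, 17.430145263671875), (233.35154724121094, 301.1678771972656), 46.02437210083008)
```

carry_out([
  [-0.32,-0.14,0,-0.3,-1],
  [-0.63,-0.28,0,-0.6,-1],
  [-0.95,-0.42,0,-0.877,-1],
  [-0.95,-0.42,0,-0.877,-1],
])

```text
clock: 1.8
position: [0.381, 0.4366, 0.2537]
ee_rot: [0.003, 1.0, -0.0, 0.001]
ft_force: [-0.1, -0.4, 0.3]
grip_width: 0.141
grasp_force: 0.0
```

carry_out([
  [-0.35,-0.35,0,0,-1],
  [-0.7,-0.7,0,0,-1],
  [-1,-1,0,0,-1],
])

```text
clock: 2.17
position: [0.5103, 0.3074, 0.2535]
ee_rot: [0.0, 1.0, 0.0, 0.0]
ft_force: [0.8, 0.8, -0.2]
grip_width: 0.004
grasp_force: 0.0
```

carry_out([
  [-0.35,-0.35,0,0,-1],
  [-0.7,-0.7,0,0,-1],
  [-1,-1,0,0,-1],
  [-1,-1,0,0,-1],
])

```text
clock: 2.68
position: [0.6614, 0.1544, 0.2528]
ee_rot: [0.003, 1.0, -0.001, 0.0]
ft_force: [-0.0, 1.3, -0.4]
grip_width: -0.001
grasp_force: 0.0
```

carry_out([
  [-0.32,-0.19,0,0,-1],
  [-0.63,-0.38,0.2,0,-1],
  [-0.63,-0.38,0.45,0,-1],
  [-0.63,-0.38,0.67,0,-1],
  [-0.63,-0.38,0.67,0,-1],
  [-0.63,-0.38,0.67,0,-1],
  [-0.63,-0.38,0.67,0,-1],
])

```text
clock: 3.55
position: [0.7548, 0.1011, 0.1552]
ee_rot: [0.0, 1.0, 0.0, 0.002]
ft_force: [0.3, -0.2, -0.0]
grip_width: 0.001
grasp_force: 0.0
```

carry_out([
  [-0.14,-0.12,0.1,0,-1],
  [-0.14,-0.12,0.3,0,-1],
  [-0.14,-0.12,0.48,0,-1],
  [-0.14,-0.12,0.48,0,-1],
  [-0.14,-0.12,0.48,0,-1],
])

```text
clock: 4.18
position: [0.7759, 0.0828, 0.0831]
ee_rot: [0.0, 1.0, 0.0, 0.001]
ft_force: [0.3, 0.3, -1.2]
grip_width: -0.002
grasp_force: 0.0
```

```bash
cat > arc.py <<'E'
import numpy as np
H=np.array([.6247,-.0185])
def arc(p0,a0,a1,n,r=.181):
    """rows [tx,ty] from p0 along the arc a0..a1 deg (tool x=-X, y=+Y)"""
    a=np.radians(np.linspace(a0,a1,n+1)[1:]); q=H+r*np.c_[np.cos(a),np.sin(a)]-p0
    return np.round(np.c_[-q[:,0],q[:,1]]/.15,2).tolist()
def ang(p): d=np.asarray(p)[:2]-H; return np.degrees(np.arctan2(d[1],d[0]))%360,np.hypot(*d)
E
python3 - <<'E'
from h import *; from arc import *
o=manip.get_obs(); p=o["position"]; print(p,o["ft_force"],ang(p))
a0=ang(p)[0]; print(arc(p[:2],a0,a0+44,16))
E
```

```text
[0.77589119 0.08280348 0.08311599] [ 0.3336262   0.34868289 -1.15161508] (np.float64(33.82349351541268), np.float64(0.1819922287463264))
[[0.04, 0.04], [0.07, 0.09], [0.11, 0.13], [0.15, 0.18], [0.19, 0.22], [0.24, 0.25], [0.28, 0.29], [0.33, 0.32], [0.38, 0.35], [0.43, 0.38], [0.48, 0.41], [0.53, 0.43], [0.59, 0.46], [0.64, 0.47], [0.7, 0.49], [0.75, 0.5]]
```

carry_out([
  [0.04,0.04,0,0,-1],
  [0.07,0.09,0,0,-1],
  [0.11,0.13,0,0,-1],
  [0.15,0.18,0,0,-1],
  [0.19,0.22,0,0,-1],
  [0.24,0.25,0,0,-1],
  [0.28,0.29,0,0,-1],
  [0.33,0.32,0,0,-1],
  [0.38,0.35,0,0,-1],
  [0.43,0.38,0,0,-1],
  [0.48,0.41,0,0,-1],
  [0.53,0.43,0,0,-1],
  [0.59,0.46,0,0,-1],
  [0.64,0.47,0,0,-1],
  [0.7,0.49,0,0,-1],
  [0.75,0.5,0,0,-1],
])

```text
clock: 6.18
position: [0.6619, 0.1577, 0.0809]
ee_rot: [0.0, 1.0, -0.0, 0.0]
ft_force: [2.3, -2.6, -0.4]
grip_width: -0.003
grasp_force: 1.4
```

```bash
cat > det.py <<'E'
from h import *; from arc import *
def deck(n):
    """box angle (deg) from the pegs' tops in the cloud: median over pegs; knob too"""
    c=camera(n); D=c["depth"]; v,u=np.nonzero(D>0)
    hub={"top":[.625,-.0205],"side":[.6244,-.0163]}[n]
    f=240/np.tan(np.radians(c["vertical_fov"]/2)); K=np.array([[f,0,c["cx"]],[0,f,c["cy"]],[0,0,1.]])
    s=cv2.undistortPoints(np.c_[u,v].astype(float)[:,None],K,np.array([c["k1"],0,0,0.]))[:,0]
    P=(np.c_[s,np.ones(len(s))]*D[v,u][:,None]-c["t"])@c["R"]
    d=P[:,:2]-hub; R=np.hypot(*d.T)
    k=(R>.17)&(R<.187)&(P[:,2]>.07)&(P[:,2]<.09)
    m=np.zeros((480,640),np.uint8); m[v[k],u[k]]=1
    N,l,st,ce=cv2.connectedComponentsWithStats(m); L=l[v,u]
    res=[]
    for i in range(1,N):
        if 12<st[i,4]<90:
            q=d[L==i].mean(0); res.append(np.degrees(np.arctan2(q[1],q[0]))%360)
    k=(R<.17)&(P[:,2]>.112)&(P[:,2]<.13)
    return c,np.round(res,1),P[k].mean(0) if k.any() else None,k.sum()
E
python3 - <<'E'
from det import *
o=manip.get_obs(); p=o["position"]; print(p,o["ft_force"],ang(p))
for n in("top","side"): print(deck(n)[1:])
a0=ang(p)[0]; print(arc(p[:2],a0,a0+48,17))
E
```

```text
[0.66194126 0.15771719 0.08088999] [ 2.32292363 -2.60913821 -0.39275805] (np.float64(78.06685632806516), np.float64(0.18010943444395264))
(array([ 12.2, 299.7, 227.6, 156.2]), array([0.70065076, 0.08141057, 0.12185763]), np.int64(30))
(array([228.5,  12.6, 156.3,  84.3]), array([0.71912324, 0.0986288 , 0.12267443]), np.int64(39))
[[0.06, 0.02], [0.12, 0.02], [0.18, 0.03], [0.23, 0.03], [0.29, 0.03], [0.35, 0.03], [0.41, 0.02], [0.47, 0.01], [0.53, -0.0], [0.59, -0.02], [0.64, -0.03], [0.7, -0.06], [0.75, -0.08], [0.81, -0.11], [0.86, -0.13], [0.91, -0.17], [0.96, -0.2]]
```

carry_out([
  [0.06,0.02,0,0,-1],
  [0.12,0.02,0,0,-1],
  [0.18,0.03,0,0,-1],
  [0.23,0.03,0,0,-1],
  [0.29,0.03,0,0,-1],
  [0.35,0.03,0,0,-1],
  [0.41,0.02,0,0,-1],
  [0.47,0.01,0,0,-1],
  [0.53,0,0,0,-1],
  [0.59,-0.02,0,0,-1],
  [0.64,-0.03,0,0,-1],
  [0.7,-0.06,0,0,-1],
  [0.75,-0.08,0,0,-1],
  [0.81,-0.11,0,0,-1],
  [0.86,-0.13,0,0,-1],
  [0.91,-0.17,0,0,-1],
  [0.96,-0.2,0,0,-1],
])

```text
clock: 8.4
position: [0.519, 0.1257, 0.081]
ee_rot: [0.001, 1.0, -0.001, 0.001]
ft_force: [8.1, -5.0, -0.4]
grip_width: -0.002
grasp_force: 3.8
```

Run:
```python
from det import *
o=manip.get_obs(); p=o["position"]; print(p,o["ft_force"],ang(p))
for n in("top","side"): print(deck(n)[1:])
a0=ang(p)[0]; print(arc(p[:2],a0,a0+48,17))
```

```text
[0.51903647 0.12570872 0.08095601] [ 8.12342782 -4.99872664 -0.43553266] (np.float64(126.23069916936879), np.float64(0.1787762235648067))
(array([348.5,  60.7, 276.1, 204.4]), array([0.60568318, 0.10379697, 0.11890346]), np.int64(23))
(array([276.8, 349. , 133.5,  61.1]), array([0.60597694, 0.13088038, 0.12200541]), np.int64(47))
[[0.06, -0.02], [0.1, -0.06], [0.14, -0.1], [0.19, -0.15], [0.22, -0.19], [0.26, -0.24], [0.3, -0.29], [0.33, -0.34], [0.36, -0.39], [0.38, -0.44], [0.41, -0.5], [0.43, -0.55], [0.45, -0.61], [0.47, -0.66], [0.48, -0.72], [0.49, -0.78], [0.5, -0.84]]
```

carry_out([
  [0.06,-0.02,0,0,-1],
  [0.1,-0.06,0,0,-1],
  [0.14,-0.1,0,0,-1],
  [0.19,-0.15,0,0,-1],
  [0.22,-0.19,0,0,-1],
  [0.26,-0.24,0,0,-1],
  [0.3,-0.29,0,0,-1],
  [0.33,-0.34,0,0,-1],
  [0.36,-0.39,0,0,-1],
  [0.38,-0.44,0,0,-1],
  [0.41,-0.5,0,0,-1],
  [0.43,-0.55,0,0,-1],
  [0.45,-0.61,0,0,-1],
  [0.47,-0.66,0,0,-1],
  [0.48,-0.72,0,0,-1],
  [0.49,-0.78,0,0,-1],
  [0.5,-0.84,0,0,-1],
])

```text
clock: 10.62
position: [0.4434, 0.0012, 0.0808]
ee_rot: [0.0, 1.0, 0.0, 0.0]
ft_force: [3.3, 3.0, -0.3]
grip_width: -0.003
grasp_force: 1.6
```

Run:
```python
from det import *
o=manip.get_obs(); p=o["position"]; print(p,o["ft_force"],ang(p))
for n in("top","side"): print(deck(n)[1:])
a0=ang(p)[0]
for e in (24,26,28,30):print(e,arc(p[:2],a0,a0+e,13))
```

```text
[0.4434192  0.00119363 0.08081793] [ 3.25723583  2.95015048 -0.30008644] (np.float64(173.7999285954191), np.float64(0.18234738429433067))
(array([ 36. , 323.8, 251.5, 108.2]), array([0.51453715, 0.06134917, 0.12105972]), np.int64(30))
(array([252.2, 324.4, 170.7,  36.4, 108.4]), array([0.50256892, 0.06850092, 0.12271028]), np.int64(45))
24 [[-0.01, -0.04], [-0.0, -0.08], [-0.0, -0.12], [-0.0, -0.16], [-0.0, -0.2], [-0.01, -0.23], [-0.01, -0.27], [-0.02, -0.31], [-0.02, -0.35], [-0.03, -0.39], [-0.04, -0.43], [-0.05, -0.46], [-0.06, -0.5]]
26 [[-0.01, -0.04], [-0.0, -0.08], [-0.0, -0.13], [-0.0, -0.17], [-0.0, -0.21], [-0.01, -0.25], [-0.01, -0.3], [-0.02, -0.34], [-0.03, -0.38], [-0.04, -0.42], [-0.05, -0.46], [-0.06, -0.5], [-0.07, -0.54]]
28 [[-0.0, -0.05], [-0.0, -0.09], [-0.0, -0.14], [-0.0, -0.18], [-0.01, -0.23], [-0.01, -0.27], [-0.02, -0.32], [-0.02, -0.36], [-0.03, -0.41], [-0.04, -0.45], [-0.06, -0.49], [-0.07, -0.54], [-0.09, -0.58]]
30 [[-0.0, -0.05], [-0.0, -0.1], [-0.0, -0.15], [-0.0, -0.2], [-0.01, -0.24], [-0.01, -0.29], [-0.02, -0.34], [-0.03, -0.39], [-0.04, -0.43], [-0.05, -0.48], [-0.07, -0.53], [-0.09, -0.57], [-0.1, -0.62]]
```

carry_out([
  [0,-0.05,0,0,-1],
  [0,-0.09,0,0,-1],
  [0,-0.14,0,0,-1],
  [0,-0.18,0,0,-1],
  [-0.01,-0.23,0,0,-1],
  [-0.01,-0.27,0,0,-1],
  [-0.02,-0.32,0,0,-1],
  [-0.02,-0.36,0,0,-1],
  [-0.03,-0.41,0,0,-1],
  [-0.04,-0.45,0,0,-1],
  [-0.06,-0.49,0,0,-1],
  [-0.07,-0.53,0,0,-1],
  [-0.08,-0.55,0,0,-1],
  [-0.08,-0.56,0,0,-1],
  [-0.08,-0.56,0,0,-1],
  [-0.08,-0.56,0,0,-1],
])

```text
clock: 12.72
position: [0.4554, -0.0823, 0.0808]
ee_rot: [0.0, 1.0, -0.0, 0.0]
ft_force: [0.1, 0.5, -0.2]
grip_width: 0.002
grasp_force: 0.4
```

Run:
```python
from det import *
o=manip.get_obs(); p=o["position"]; print(p,o["ft_force"],ang(p))
for n in("top","side"):
    c,*r=deck(n); print(r); print(np.mean(((r[0]-36+36)%72)-36))
a0=ang(p)[0]; print(arc(p[:2],a0,a0+6,6))
```

```text
[ 0.45536126 -0.08227546  0.08078954] [ 0.12896633  0.47435254 -0.18573856] (np.float64(200.63711185031573), np.float64(0.18095003872110652))
[array([351.3,  63.3, 278.7, 135.5]), array([0.49493991, 0.0032418 , 0.11881275]), np.int64(37)]
27.2
[array([278.9, 207.2, 197.4, 351.2, 135. ,  63.1]), array([ 0.47590582, -0.00768363,  0.12201132]), np.int64(59)]
25.466666666666658
[[-0.01, -0.02], [-0.02, -0.04], [-0.02, -0.06], [-0.03, -0.08], [-0.04, -0.1], [-0.05, -0.12]]
```

carry_out([
  [0,-0.02,0,0,-1],
  [-0.01,-0.04,0,0,-1],
  [-0.02,-0.06,0,0,-1],
  [-0.03,-0.08,0,0,-1],
  [-0.03,-0.08,0,0,-1],
  [-0.03,-0.08,0,0,-1],
])

```text
clock: 13.58
position: [0.46, -0.0946, 0.0809]
ee_rot: [0.001, 1.0, -0.0, 0.0]
ft_force: [-0.5, 0.5, 0.6]
grip_width: 0.002
grasp_force: 0.0
```

```bash
cat > st.py <<'E'
from det import *
o=manip.get_obs(); p=o["position"]; print(p,o["ft_force"],ang(p))
for n in("top","side"):
    c,*r=deck(n); a=((r[0]-31.2+36)%72)-36; a=a[abs(a)<5]; print(r,"box",round(175.2+a.mean(),2),len(a))
    # the pointer's angle afresh
E
python3 st.py
```

```text
[ 0.46001246 -0.09464868  0.08087329] [-0.53267366  0.47508866  0.5506212 ] (np.float64(204.81500638284282), np.float64(0.18144036965285792))
[array([354.9,  67.4, 283. , 139.2]), array([ 0.49492483, -0.01316007,  0.12092062]), np.int64(31)] box nan 0
[array([283.2, 211.2, 201.6, 355. , 138.9,  67.1]), array([ 0.47430347, -0.02259898,  0.12262835]), np.int64(60)] box nan 0st.py:4: RuntimeWarning: Mean of empty slice.
  c,*r=deck(n); a=((r[0]-31.2+36)%72)-36; a=a[abs(a)<5]; print(r,"box",round(175.2+a.mean(),2),len(a))
  ret = ret.dtype.type(ret / rcount)
```

carry_out([
  [0,0.07,0,0,-1],
  [0,0.07,-0.2,0,-1],
  [0,0.07,-0.43,0,-1],
  [0.06,0.3,-0.43,0,-1],
  [0.12,0.61,-0.43,0,-1],
  [0.12,0.61,-0.43,0,-1],
  [0.12,0.61,-0.34,0,-1],
  [0.12,0.61,-0.34,0,-1],
])

```text
clock: 14.68
position: [0.4412, -0.0036, 0.1304]
ee_rot: [0.001, 1.0, -0.0, -0.001]
ft_force: [-0.1, -0.1, -0.0]
grip_width: -0.001
grasp_force: 0.0
```

```bash
sed -i 's/31\.2+36/67.2+36/' st.py; python3 st.py
python3 - <<'E'
from h import *
c=camera("side"); save(c,"s1.png",(190,150,430,330),3)
E
```

```text
[ 0.44115507 -0.00359036  0.13042319] [-0.07814109 -0.08370687 -0.0360788 ] (np.float64(175.35597271845415), np.float64(0.18414950555331874))
[array([355. ,  67.4, 283. , 139.3, 211.2]), array([ 0.64516855, -0.08149386,  0.11284395]), np.int64(5)] box 175.18 5
[array([283.2, 211.2, 354.9, 138.9,  67.1]), array([ 0.47679504, -0.00396722,  0.12226735]), np.int64(44)] box 175.06 5
```

View pics/s1.png

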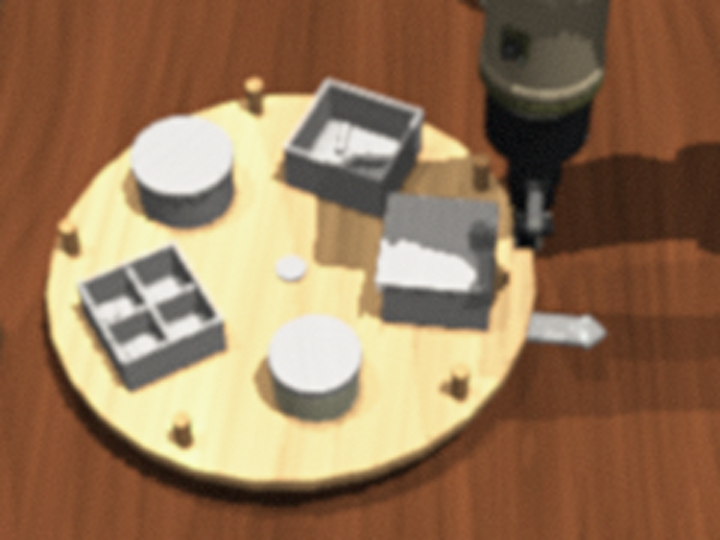

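carry_out([
  [-0.06,0,0,0,-1],
  [-0.11,-0.01,0,0,-1],
  [-0.16,-0.01,0,0,-1],
  [-0.21,-0.02,0,0,-1],
  [-0.26,-0.02,0,0,-1],
  [-0.31,-0.03,0,0,-1],
  [-0.36,-0.03,0,0,-1],
  [-0.41,-0.03,0,0,-1],
  [-0.46,-0.04,0,0,-1],
  [-0.5,-0.04,0,0,-1],
  [-0.54,-0.05,0,0,-1],
  [-0.54,-0.05,0,0,-1],
])

```text
clock: 16.32
position: [0.5235, -0.0103, 0.1319]
ee_rot: [0.0, 1.0, -0.0, 0.0]
ft_force: [-0.1, 0.6, -0.2]
grip_width: 0.001
grasp_force: 0.0
```

```bash
python3 st.py
```

```text
[ 0.52345037 -0.01031267  0.13185383] [-0.14548697  0.63608027 -0.23946546] (np.float64(175.37696305701073), np.float64(0.10158011339457315))
[array([355. ,  67.4, 283. , 139.3, 211. ]), array([ 0.67587198, -0.07110378,  0.11408126]), np.int64(2)] box 175.14 5
[array([283.2, 211. , 355.2, 138.9,  67.1]), array([ 0.53301424, -0.00444133,  0.12263262]), np.int64(67)] box 175.08 5
```

Nudge on until the stop is felt.

carry_out([
  [-0.015,0,0,0,-1],
  [-0.03,0,0,0,-1],
  [-0.04,0,0,0,-1],
  [-0.04,0,0,0,-1],
])

```text
clock: 16.92
position: [0.5291, -0.0102, 0.1318]
ee_rot: [0.0, 1.0, 0.0, 0.0]
ft_force: [-0.2, 0.1, 0.3]
grip_width: 0.003
grasp_force: 0.1
```

carry_out([
  [-0.015,0,0,0,-1],
  [-0.025,0,0,0,-1],
  [-0.025,0,0,0,-1],
])

```text
clock: 17.3
position: [0.5302, -0.0103, 0.1315]
ee_rot: [0.0, 1.0, 0.0, -0.003]
ft_force: [-15.9, -1.0, 12.6]
grip_width: 0.002
grasp_force: 7.8
```

carry_out([
  [0.1,0,0,0,-1],
  [0.14,0,-0.2,0,-1],
  [0.14,0.2,-0.55,0,0.3],
  [0.14,0.6,-0.55,0,0.3],
  [0.14,1,-0.55,0,0.3],
  [0.14,1,-0.55,0,0.3],
])

```text
clock: 18.05
position: [0.5107, 0.1453, 0.2143]
ee_rot: [-0.004, 1.0, 0.001, 0.0]
ft_force: [0.8, -0.2, -1.1]
grip_width: 0.653
grasp_force: 0.0
```

```bash
python3 st.py
python3 - <<'E'
from det import *
np.set_printoptions(precision=4,suppress=True)
for n in("top","side"):
    c=camera(n); save(c,n+"2.png",(190,130,430,310),3) if n=="top" else 0
    b=[x for x in outline_of("coupling",c)]
    for x in b[:4]:
        m=x["region"]; v,u=np.nonzero(m); P=np.array([world(c,a,d) for a,d in zip(u,v)]); t=P[P[:,2]>.03]
        # silhouette of the upper rim: circle on z=.036
        E=np.array([atz(c,a,d,.036)[:2] for a,d in zip(u,v)]); (cx,cy),r=cv2.minEnclosingCircle(E[P[:,2]>.03].astype(np.float32)*1000) if len(t) else ((0,0),0)
        print(n,round(x["conf"],2),len(u),c["img"][m].mean(0).round(),t.mean(0),(cx,cy,r))
    f=[(x["conf"],np.round(x["position"],3)) for x in boxes_of("cover_knob",c)]; print(f)
E
```

```text
[0.5106583  0.14531009 0.21425737] [ 0.77694344 -0.20313742 -1.06329279] (np.float64(124.84495475063504), np.float64(0.19959773515223928))
[array([354.8,  67.5, 283. , 139.2, 211.1]), array([ 0.56835977, -0.01658551,  0.11947034]), np.int64(38)] box 175.12 5
[array([283.2, 355.1, 138.9,  67.2]), array([ 0.55046148, -0.00791993,  0.11868892]), np.int64(12)] box 175.1 4
top 0.62 136 [133.  67.  63.] [0.4521 0.4137 0.0368] (452.5796813964844, 412.9986572265625, 16.05385971069336)
top 0.44 122 [146. 108.  72.] [0.4471 0.3442 0.0374] (447.0288391113281, 344.3409423828125, 15.467748641967773)
top 0.26 113 [178. 167. 163.] [0.4427 0.2687 0.0694] (445.48150634765625, 272.28228759765625, 18.576152801513672)
[(0.73, array([ 0.582, -0.014,  0.105]))]
side 0.72 290 [161. 154. 150.] [0.5159 0.3861 0.0361] (515.7930908203125, 386.12322998046875, 16.929046630859375)
side 0.65 264 [158.  69.  67.] [0.453  0.426  0.0544] (450.4971618652344, 421.2814025878906, 17.642202377319336)
side 0.61 302 [164. 105.  64.] [0.448  0.3486 0.0361] (448.2408752441406, 348.7969055175781, 17.383140563964844)
side 0.3 673 [203.  64.  59.] [0.5885 0.6785 0.782 ] (736.04150390625, 355.949462890625, 23.196807861328125)
[(0.75, array([ 0.586, -0.01 ,  0.1  ])), (0.68, array([ 0.613, -0.47 ,  0.123]))]
```

View pics/top2.png

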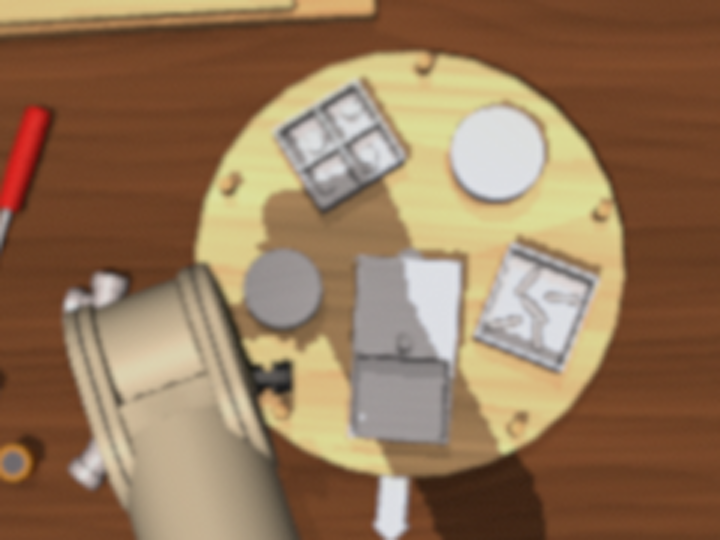

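carry_out([
  [0,0.4,0,0,0.3],
  [0,0.8,0,0,0.3],
  [0,1,0,0,0.3],
])

```text
clock: 18.82
position: [0.511, 0.293, 0.2142]
ee_rot: [-0.001, 1.0, 0.001, -0.0]
ft_force: [-0.1, -0.6, -1.1]
grip_width: 0.655
grasp_force: 0.0
```

carry_out([
  [-0.02,0.35,0,0,0.3],
  [-0.04,0.62,0.2,0,0.3],
  [-0.04,0.62,0.5,0,0.3],
  [-0.04,0.62,0.5,0,0.3],
  [-0.04,0.62,0.5,0,0.3],
])

```text
clock: 19.45
position: [0.519, 0.3823, 0.1412]
ee_rot: [0.001, 1.0, 0.0, 0.001]
ft_force: [0.6, 0.3, 0.9]
grip_width: 0.649
grasp_force: 0.0
```

Run:
```python
from det import *
o=manip.get_obs(); print(o["position"])
c=camera("side"); save(c,"s3.png",(230,320,450,480),3); print([(b["conf"],b["position"]) for b in boxes_of("coupling",c)])
```

```text
[0.51900523 0.3822647  0.14120053]
[(0.78, [0.4499, 0.3515, 0.0339]), (0.6, [0.4498, 0.4171, 0.0336]), (0.55, [0.5129, 0.3914, 0.0304])]
```

View pics/s3.png

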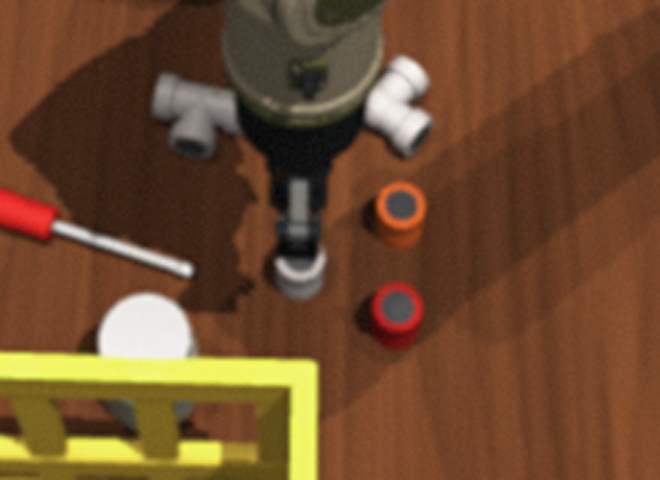

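carry_out([
  [0.02,0.015,0.2,0,0.3],
  [0.02,0.015,0.45,0,0.3],
  [0.02,0.015,0.65,0,0.3],
  [0.02,0.015,0.75,0,0.3],
  [0.02,0.015,0.75,0,0.3],
  [0.02,0.015,0.75,0,0.3],
])

```text
clock: 20.3
position: [0.5158, 0.3856, 0.0287]
ee_rot: [0.0, 1.0, 0.001, 0.001]
ft_force: [0.3, 0.1, -0.3]
grip_width: 0.653
grasp_force: 0.0
```

carry_out([
  [0,0,0,0,-0.2],
  [0,0,0,0,-0.5],
  [0,0,0,0,-1],
  [0,0,0,0,-1],
  [0,0,0,0,-1],
  [0,0,0,0,-1],
], force=40)

```text
clock: 21.05
position: [0.5155, 0.3853, 0.0282]
ee_rot: [0.0, 1.0, 0.0, 0.001]
ft_force: [-2.2, -1.5, 6.4]
grip_width: 0.355
grasp_force: 39.1
```

carry_out([
  [0,0,-0.25,0,-1],
  [0,0,-0.6,0,-1],
  [0,-0.15,-1,0,-1],
  [0.05,-0.5,-1,0,-1],
  [0.1,-0.8,-1,0,-1],
  [0.12,-1,-1,0,-1],
])

```text
clock: 21.8
position: [0.4966, 0.2327, 0.1774]
ee_rot: [0.001, 1.0, 0.0, 0.0]
ft_force: [0.5, 0.1, -1.5]
grip_width: 0.364
grasp_force: 40.0
```

carry_out([
  [0,-0.35,0,0,-1],
  [0,-0.7,0,0,-1],
  [0,-1,0,0,-1],
  [0,-1,0,0,-1],
  [0,-1,0,0,-1],
])

```text
clock: 22.42
position: [0.4967, 0.0858, 0.1771]
ee_rot: [0.0, 1.0, 0.0, 0.0]
ft_force: [-0.3, 0.8, -0.9]
grip_width: 0.356
grasp_force: 40.0
```

carry_out([
  [0,-0.3,0,0,-1],
  [0,-0.62,0,0,-1],
  [0,-0.62,0.15,0,-1],
  [0,-0.62,0.25,0,-1],
  [0,-0.62,0.25,0,-1],
  [0,-0.62,0.25,0,-1],
])

```text
clock: 23.18
position: [0.497, -0.0071, 0.1398]
ee_rot: [-0.0, 1.0, 0.0, 0.0]
ft_force: [-0.3, 0.0, -1.0]
grip_width: 0.357
grasp_force: 40.1
```

```bash
python3 st.py
python3 - <<'E'
from det import *
c=camera("side"); save(c,"s4.png",(230,150,430,300),4)
E
```

```text
[ 0.49703298 -0.00707321  0.13977012] [-0.32430638  0.04903664 -1.00645593] (np.float64(174.88539283210048), np.float64(0.12817737045322117))
[array([355. ,  67.4, 282.9, 139.2, 211.1]), array([ 0.60274563, -0.01427359,  0.11259172]), np.int64(7)] box 175.12 5
[array([283.1, 210.6, 355.2, 138.8,  67.1]), array([ 0.53106609, -0.00338199,  0.12232335]), np.int64(68)] box 174.96 5
```

View pics/s4.png

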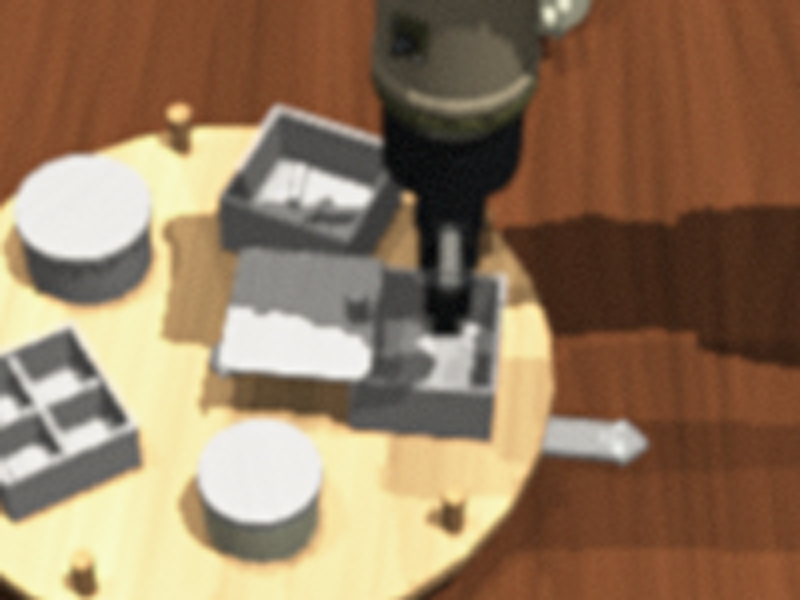

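carry_out([
  [0,-0.005,0.1,0,-1],
  [0,-0.005,0.2,0,-1],
  [0,-0.005,0.3,0,-1],
  [0,-0.005,0.36,0,-1],
  [0,-0.005,0.38,0,-1],
  [0,-0.005,0.38,0,-1],
  [0,-0.005,0.38,0,-1],
])

```text
clock: 24.2
position: [0.497, -0.0087, 0.0827]
ee_rot: [0.0, 1.0, 0.0, 0.0]
ft_force: [-1.1, -0.2, -0.3]
grip_width: 0.359
grasp_force: 40.1
```

carry_out([
  [0,0,0.007,0,-0.2],
  [0,0,0.007,0,-0.1],
  [0,0,0.007,0,0],
  [0,0,0.007,0,0],
  [0,0,0.007,0,0],
])

```text
clock: 24.82
position: [0.4967, -0.0087, 0.0813]
ee_rot: [0.0, 1.0, 0.0, 0.0]
ft_force: [0.4, -0.3, 0.7]
grip_width: 0.502
grasp_force: 0.0
```

carry_out([
  [0,0,-0.1,0,0],
  [0,0,-0.25,0,0],
  [0,0,-0.5,0,0],
  [0,0,-0.75,0,0],
  [0,0.4,-0.75,0,-1],
  [0,0.8,-0.75,0,-1],
  [0,0.8,-0.75,0,-1],
])

```text
clock: 25.7
position: [0.4962, 0.1165, 0.1948]
ee_rot: [-0.003, 1.0, 0.001, 0.0]
ft_force: [-0.3, 0.1, 0.0]
grip_width: 0.002
grasp_force: 0.0
```

```bash
python3 st.py
python3 - <<'E'
from det import *
for n in("side","top"):
    c=camera(n)
    if n=="side": save(c,"s5.png",(230,150,430,300),4)
    print([(round(b["conf"],2),np.round(b["position"],3)) for b in boxes_of("coupling",c)])
E
```

```text
[0.49617004 0.1164634  0.19482977] [-0.33593223  0.10578215  0.02218512] (np.float64(133.60134825189098), np.float64(0.18637347245478209))
[array([355. ,  67.5, 282.9, 211. ]), array([ 0.55190466, -0.01154825,  0.12281864]), np.int64(29)] box 175.1 4
[array([283.1, 355.1, 138.7,  67. ]), array([ 0.54667862, -0.00889145,  0.12233728]), np.int64(44)] box 174.98 4
[(0.76, array([0.452, 0.421, 0.036])), (0.74, array([0.448, 0.35 , 0.035]))]
[(0.58, array([0.45 , 0.412, 0.035])), (0.57, array([ 0.496, -0.003,  0.089])), (0.54, array([0.446, 0.343, 0.039]))]
```

View pics/s5.png

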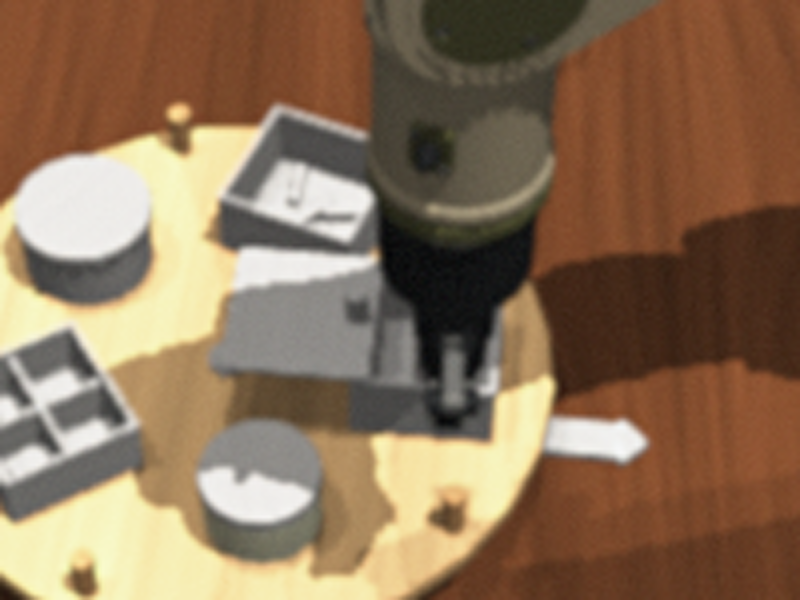

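carry_out([
  [-0.2,-0.3,0,0,-1],
  [-0.4,-0.6,0,0,-1],
  [-0.53,-0.87,0,0,-1],
  [-0.53,-0.87,0,0,-1],
  [-0.53,-0.87,0.2,0,-1],
  [-0.53,-0.87,0.42,0,-1],
  [-0.53,-0.87,0.42,0,-1],
  [-0.53,-0.87,0.42,0,-1],
])

```text
clock: 27.0
position: [0.5766, -0.0192, 0.1321]
ee_rot: [0.0, 1.0, 0.0, 0.001]
ft_force: [0.1, 0.3, 0.8]
grip_width: -0.003
grasp_force: 0.0
```

carry_out([
  [0,0.03,0,0,-1],
  [0.05,0.03,0,0,-1],
  [0.1,0.04,0,0,-1],
  [0.15,0.04,0,0,-1],
  [0.2,0.05,0,0,-1],
  [0.25,0.05,0,0,-1],
  [0.3,0.06,0,0,-1],
  [0.35,0.06,0,0,-1],
  [0.4,0.06,0,0,-1],
  [0.45,0.07,0,0,-1],
  [0.49,0.07,0,0,-1],
  [0.53,0.07,0,0,-1],
  [0.53,0.07,0,0,-1],
])

```text
clock: 28.62
position: [0.4961, -0.0088, 0.1307]
ee_rot: [0.0, 1.0, 0.0, -0.0]
ft_force: [0.2, 0.2, -0.6]
grip_width: -0.002
grasp_force: 0.0
```

carry_out([
  [0.015,0,0,0,-1],
  [0.03,0,0,0,-1],
  [0.04,0,0,0,-1],
  [0.04,0,0,0,-1],
])

```text
clock: 29.12
position: [0.4917, -0.0086, 0.1309]
ee_rot: [0.0, 1.0, 0.0, 0.001]
ft_force: [7.3, 1.2, -4.8]
grip_width: 0.0
grasp_force: 3.5
```

carry_out([
  [0.01,0,0,0,-1],
  [0.015,0,0,0,-1],
  [0.015,0,0,0,-1],
])

```text
clock: 29.5
position: [0.4914, -0.0086, 0.1312]
ee_rot: [0.0, 1.0, -0.0, 0.004]
ft_force: [18.5, 0.4, -13.1]
grip_width: -0.004
grasp_force: 8.8
```

carry_out([
  [-0.1,0,0,0,-1],
  [-0.15,0,0,0,-1],
  [-0.15,0,-0.3,0,-1],
  [-0.15,0.3,-0.8,0,-1],
  [-0.15,0.6,-0.8,0,-1],
  [-0.15,1,-0.8,0,-1],
  [-0.15,1,-0.8,0,-1],
])

```text
clock: 30.38
position: [0.51, 0.1465, 0.2505]
ee_rot: [-0.004, 1.0, 0.001, -0.001]
ft_force: [0.5, -0.5, -0.7]
grip_width: 0.001
grasp_force: 0.0
```

carry_out([
  [0,0.4,0,0,-1],
  [0,0.7,0,0,-1],
  [0,1,0,0,-1],
  [0,1,0,0,-1],
])

```text
clock: 30.88
position: [0.5099, 0.2943, 0.2497]
ee_rot: [-0.002, 1.0, -0.0, -0.001]
ft_force: [-0.3, -0.8, -0.3]
grip_width: -0.001
grasp_force: 0.0
```

```bash
python3 st.py
python3 - <<'E'
from det import *
hub={"top":[.625,-.0205],"side":[.6244,-.0163]}
for n in("side","top"):
    c=camera(n)
    save(c,n+"6.png",(190,130,430,320),3)
    for b in boxes_of("cover_knob",c): print(n,round(b["conf"],2),np.round(b["position"],3),np.hypot(*(np.array(b["position"][:2])-hub[n])))
E
```

```text
[0.50990477 0.29430768 0.24971254] [-0.31352366 -0.78933747 -0.28627588] (np.float64(110.15229940427608), np.float64(0.3332065228463832))
[array([355.1,  67.4, 282.9, 139.3, 211. ]), array([ 0.48997799, -0.00919141,  0.12069069]), np.int64(26)] box 175.14 5
[array([283.2, 355. ,  67.1]), None, np.int64(0)] box 175.1 3
top 0.69 [0.447 0.258 0.027] 0.33030896142853894
top 0.63 [ 0.511 -0.011  0.106] 0.11448654942830619
top 0.4 [ 0.624 -0.02   0.05 ] 0.0011180339887498958
```

View pics/top6.png

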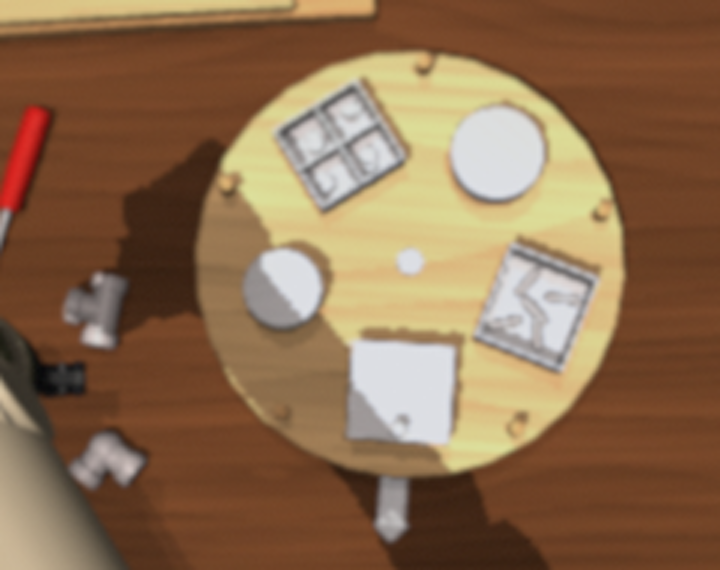

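View pics/side6.png

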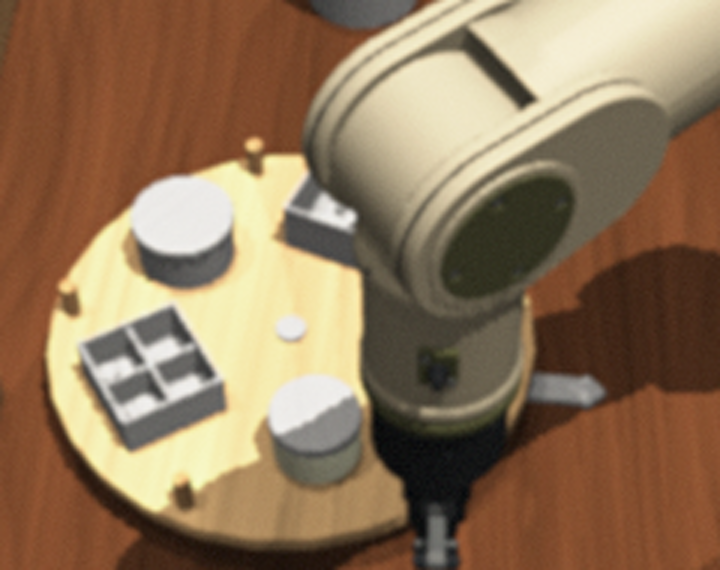

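```bash
python3 -c "
from workcell import ticket
print(ticket.hand_in())"
```

```text
the job is handed in; nothing more can be done
None
```

The carousel is turned so the covered box stands at the front (175.1° against the pointer's roughly 175.2°), the coupling is inside, the cover is shut against its stop, and the job is handed in at about 31 s; no verdict came back.

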